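Open the push-latch door of the washer's service box

TASK

First slide the white nozzle cup that stands before the service box across the table, without lifting or tipping it, until it is well out of reach of the box's swinging door. Then push the closed door in near its free edge and let go, so that its catch releases and the spring sets it ajar by itself. Last, reach behind the door's free edge with a finger and swing the door wide open, about square to the box, and leave it so; the door must not touch the cup and everything else stays where it stands.

Things in the scene. Friction and masses are not known exactly. Their poses are not given: they have to be found in the camera images.
- cabinet: Bare metal service box fixed to the table left of centre: 180 wide (its y), 130 deep (x), 160 mm tall. Origin: centre of its underside; its z is up, -x is where its front faces (roughly the robot's right, world -y), +y points to the hinge side (nearer the robot). Top flat and empty. A handleless steel door covers the open front.
- door (a joint): Door angle, rad: 0 shut, positive open (free edge moves out along the box's -x, then round to its +y); stops at -0.05 and 1.75. Pushed in to about -0.035 (5 mm at the free edge, 4 to 6 N there; stop at 8 mm) the catch lets go, and when the finger withdraws a spring opens it to about 0.5 within 0.5 s. Beyond that no spring: it swings easily (under 3 N) and stays where left.
- door_hinge (a point): Point on the door's upright hinge axis, which lies in the box's front plane; at the height of the door's top edge, 155 mm. From it the shut door extends 160 mm along the box's -y.
- door_edge (a point): Top of the outer corner of the door's free edge, 155 mm above the table; moves with the door. The door is a plain steel panel 160 mm wide from hinge to free edge, 12 mm thick, 150 mm tall, lower edge 5 mm above the table. Shut, its inner face is 2 mm and its outer face 14 mm before the box's front plane.
- nozzle: White plastic nozzle cup: loose round base 60 mm across, 50 mm tall, with a thin spout on its axis up to 80 mm; 0.17 to 0.35 kg. Origin: centre of its underside. Starts upright in the door's swing, 120 to 150 mm out from the box's front plane. Out of reach when its centre is 215 mm or more, horizontally, from the hinge axis.
- bottle_a: Bystander: upright green glass bottle, 60 mm diameter, 200 mm tall, on the right. Origin under its centre. Leave alone.
- bottle_b: Bystander: as bottle_a, with a paper label, also on the right. Leave alone.
- jar: Bystander: white jar with blue cap, 64 mm diameter, 100 mm tall, beside the box beyond the door's free edge. Origin under its centre. Leave alone.
- mug: Bystander: white mug, 76 mm diameter, 85 mm tall, handle on one side, beside the box on its hinge side. Origin under its centre. Leave alone.
- gasket: Bystander: flat rubber ring, 64 mm diameter, 12 mm tall, far out beyond the working area. Leave alone.

How it is judged:
By the outcome, as a careful person would: the job done as asked, in the order asked, and still so for the second after the job is handed in, with the robot touching nothing.
It also fails if it takes over 67 s, if anything falls off the work surface, if the arm or the gripper's body presses on something with over 40 N, if the wrist force passes 120 N, or if a joint passes its speed limit or range.

ROBOT

A 6-joint arm with a two-finger parallel gripper is mounted at the origin on the work surface. World frame = base frame: x ahead of the robot, y to its left, z up, the work surface at z = 0. Lengths are in mm, angles in rad, forces in N, time in s.
With the tool pointing down it reaches from about 275 to 1000 mm from the base axis. Payload 8.4 kg.
Tool frame: the origin (TCP) lies between the finger pads; the fingertips stand r.finger_overhang ahead of it and the grasp point (between the pads) is the TCP (r.finger_overhang is the distance from the TCP to the fingertips, in mm); z points along the fingers, y is the line along which they close (so a half turn about z gives the same grasp; the last joint's range is limited). The gripper opens to 85 mm and grips with 20 to 120 N. Pads are 22 mm wide; open, the fingers measure 114 mm over their backs; the gripper's body (76 mm by 85 mm) begins 54 mm behind the grasp point. The pads swing forward as they close: fully open they stand 13 mm farther back than shut.
Start: joints at [-1.259, 0.353, 1.633, -0, 1.155, -0.002], TCP at [192.921, -594.483, 250.281] pointing down, gripper open.
Joint ranges: [-2.63, 2.63], [-0.92, 2.1], [0.06, 2.66], [-1.3, 4.44], [0, 2.69], [-3.02, 3.02]. Speed limits (rad/s): [2.22, 2.22, 2.79, 3.14, 3.14, 3.14].

INTERFACE

Orientations are given as [roll, pitch, yaw] about the fixed x, y, z axes, in that order (R = Rz(yaw) Ry(pitch) Rx(roll)).
In Python, from rig import r, cams, sign_off gives the robot as it stands.
- The arm moves only by the shell command python3 -m crank 'ROWS' [FORCE]. ROWS is JSON, a list of rows, each a list of 7 numbers: the shift along the tool's x, y, z in m, then the turn, a rotation vector about the tool's x, y, z in rad, then the closure, from 0 (fully open) to 1 (shut). In form: [[dx, dy, dz, ax, ay, az, gripper], ...]. A call has 1 to 5 rows; each row is the pose to reach, as a shift and turn from the pose commanded when the call began, along the tool's axes at that moment; what a row does not reach only later rows make up. A row lasts 1/10 s, in which the tool goes at most 50 mm and 8.59 degrees, less where a joint would pass 70% of its speed; a pose out of reach is approached as far as the arm can. A call with a gripper value outside its range is refused whole. The fingers move at their own pace and stop on an object; FORCE is the grip in N (left out, the last holds). Time passes only in rows, so rows that repeat a pose let the fingers close. It gives the time, the measured TCP pose, the force, the opening and the grip force at its end, in the units of the state.
- r.sense(): the state, without advancing time (a new reading comes with each control period).
- cams.grab_frame(name): name is "scene" or "side" or "wrist"; returns a dict with "image" (400x640x3 uint8, red, green, blue), "fx", "fy", "cx", "cy" (pixels), "position" and "orientation" of the camera in the world. Camera axes: x right, y down, z forward; pixel columns grow to the right and rows downward; lengths in mm; the calibration is good to about 2 mm. The wrist camera is an equidistant fisheye: a pixel r from the principal point sees the ray r / f radians off the axis. A picture is of the moment at which its call begins. There is no depth.
- sign_off(): hands the job in; it is judged then, once.
The state is a dict: "clock": time; "qpos": joint angles; "qvel": joint speeds; "joint_efforts": joint torques, N m; "eef_pos": TCP position; "tcp_rot": TCP orientation; "contact_force": force on the tool from outside, world axes, zero at the start; "wrist_torque": the same for the moment, N m; "opening": opening from 0.0 (shut) to 1.0 (fully open); "grasp_force": force on a finger pad.
Only numpy, scipy, OpenCV 4.12 (cv2) and the standard library are available. Lean on these libraries where they do the work, as an engineer would, in place of code of your own. Each camera call takes 0.05 s, during which the arm holds its last target. There are 200 camera calls.

## Working session

There is one attempt and no reset: what is moved stays moved. The work goes in short steps, Python scripts to look and compute and a shell command to move; the robot and the scene stay as the last step left them, time stands still between calls to the robot, and variables do not carry over. Pictures are saved under pics/ and viewed, at most 10 in all, crops included, and the job is handed in when it is done.

```bash
ls; mkdir -p pics; python3 - <<'E'
from rig import r,cams
import cv2,json
for n in("scene","side"):
    f=cams.grab_frame(n); cv2.imwrite(f"pics/{n}0.png",f["image"][:,:,::-1])
    print(n,[f[k] for k in("fx","fy","cx","cy","position","orientation")])
print(r.sense(),r.finger_overhang)
E
```

```text
pics
scene [386.2142050900189, 386.2142050900189, 317.3851278107609, 201.16014259919567, array([ 664.11548117, -701.92650557,  876.4362203 ]), array([-2.41853928,  0.00332602,  0.07560089])]
side [386.99067449692075, 386.99067449692075, 320.30162486529747, 204.21171484338856, array([421.82568501, 600.2351962 , 548.32474959]), array([-2.16352779e+00,  2.23393443e-03, -2.87593718e+00])]
{'clock': 0.1, 'qpos': array([-1.25941349e+00,  3.53580770e-01,  1.63403856e+00, -4.65243114e-05,
        1.15520616e+00, -2.41019730e-03]), 'qvel': array([-0.0001062 , -0.00244067, -0.0001894 ,  0.00020944, -0.00115439,
        0.00042275]), 'joint_efforts': array([-1.68671681e-04, -6.06356621e+01, -3.42820501e+01, -5.98127099e-05,
        3.92607253e-03,  1.01984409e-05]), 'eef_pos': array([ 192.77814977, -594.11251926,  249.64464   ]), 'tcp_rot': array([-3.14035971e+00,  3.95693785e-05,  3.13811871e-01]), 'contact_force': array([-0.17953465,  0.18689962,  0.71071074]), 'wrist_torque': array([ 0.06798273,  0.01295897, -0.01489791]), 'grasp_force': 0.0, 'opening': 1.0003084788973255} 19.0
```

View pics/scene0.png

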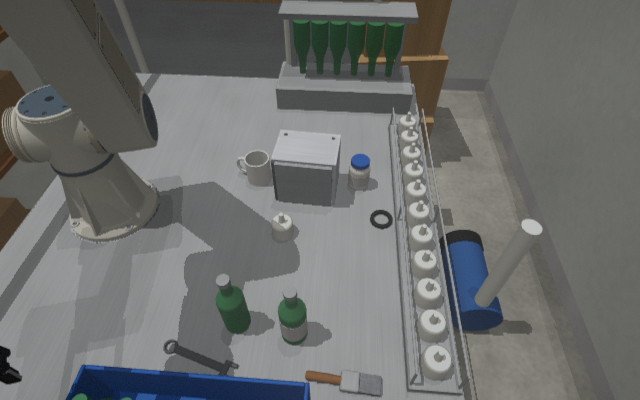

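View pics/side0.png

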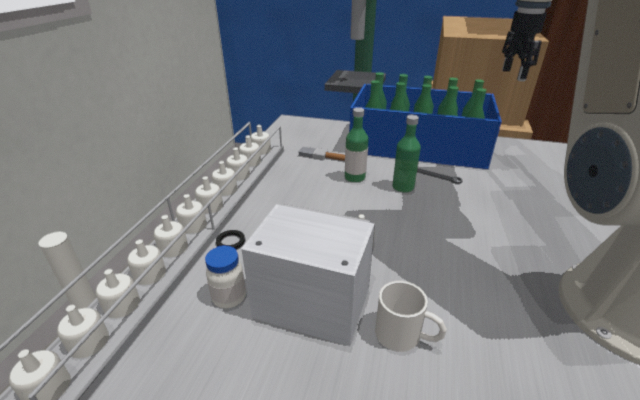

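The scene view shows the box (top corners at about (277,134), (341,136), (337,166), (273,164)), the nozzle at (282,228), the mug at (257,168), the jar at (360,172) and the bottles at (233,305) and (292,318). The side view shows the back of the box. I'll crop in to get exact pixels.

```bash
cat > h.py <<'E'
import numpy as np
from scipy.spatial.transform import Rotation as R
def ray(f,u,v,fish=False):
    x,y=(u-f["cx"])/f["fx"],(v-f["cy"])/f["fy"]
    if fish:
        t=np.hypot(x,y); d=np.array([x*np.sin(t)/t,y*np.sin(t)/t,np.cos(t)])
    else: d=np.array([x,y,1.])
    return np.array(f["position"]),R.from_euler("xyz",f["orientation"]).as_matrix()@d
def onz(f,u,v,z,fish=False):
    p,d=ray(f,u,v,fish); return p+d*(z-p[2])/d[2]
E
python3 - <<'E'
from h import *
from rig import cams
import cv2
f=cams.grab_frame("scene"); im=f["image"][:,:,::-1]
c=im[120:250,230:380]
cv2.imwrite("pics/crop.png",cv2.resize(c,None,fx=4.5,fy=4.5,interpolation=cv2.INTER_CUBIC))
for n,u,v,z in [("bl",277,134,160),("br",341,136,160),("fr",337,166,160),("fl",273,164,160),("tip",282,215,80),("nozbase",283,239,0),("jar",360,161,100),("mug",257,157,85),("botA",223,279,200),("botB",290,294,200),("gasket",381,219,6)]:
    print(n,onz(f,u,v,z).round())
E
```

```text
bl [476. 181. 160.]
br [663. 185. 160.]
fr [657.  58. 160.]
fl [484.  53. 160.]
tip [518. -57.  80.]
nozbase [518. -78.   0.]
jar [723. 148. 100.]
mug [412. 160.  85.]
botA [ 445. -326.  200.]
botB [ 582. -349.  200.]
gasket [792.   9.   6.]
```

View pics/crop.png

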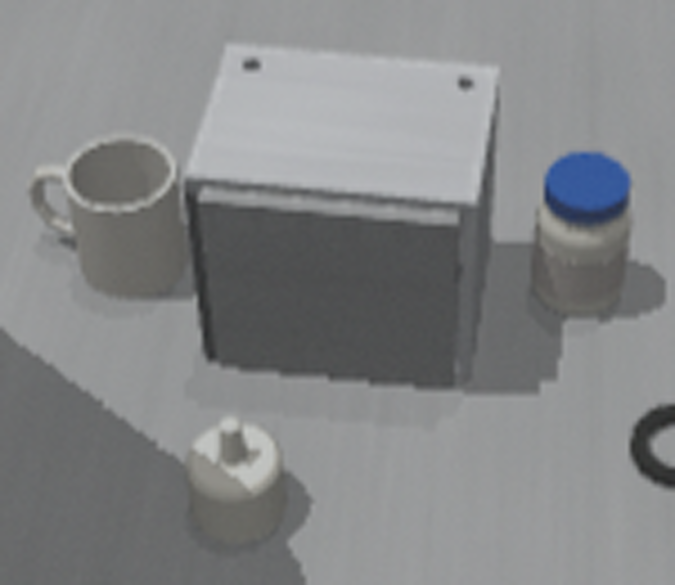

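The crop shows the box top corners at (280.2,129.8), (340.9,134.9), (336,165.8) and (271.8,160.4). The spout tip is at (281.6,213.3), and the door is inset about 10 mm from each side.

```bash
python3 - <<'E'
from h import *
from rig import cams
f=cams.grab_frame("scene")
P={n:onz(f,u,v,z)[:2] for n,u,v,z in [("bl",280.2,129.8,160),("br",340.9,134.9,160),("fr",336,165.8,160),("fl",271.8,160.4,160),("tip",281.6,213.5,80),("dl",275.1,162.7,155),("dr",332.5,167.5,155),("top",(187+285)/9+230,120+457/4.5,50)]}
print({k:v.round() for k,v in P.items()})
c=(P["bl"]+P["br"]+P["fr"]+P["fl"])/4
e=(P["fr"]-P["fl"]+P["br"]-P["bl"]); yaw=np.arctan2(e[1],e[0]); y=-e/np.linalg.norm(e); x=np.array([y[1],-y[0]])
print("lens",[np.linalg.norm(P[a]-P[b]).round() for a,b in(("bl","br"),("fl","fr"),("bl","fl"),("br","fr"))])
print("c",c,"yaw e",yaw,"x",x,"y",y)
h=c-65*x+80*y; print("hinge",h,"edge",h-160*y-14*x)
for k in P: print(k,((P[k]-c)@x).round(),((P[k]-c)@y).round())
print("tip-hinge",np.linalg.norm(P["tip"]-h))
E
```

```text
{'bl': array([483., 201.]), 'br': array([663., 190.]), 'fr': array([654.,  59.]), 'fl': array([479.,  67.]), 'tip': array([516., -52.]), 'dl': array([488.,  64.]), 'dr': array([645.,  56.]), 'top': array([517., -56.])}
lens [np.float64(180.0), np.float64(176.0), np.float64(134.0), np.float64(132.0)]
c [569.73904936 129.23865702] yaw e -0.055209383037579746 x [0.05518134 0.99847635] y [-0.99847635  0.05518134]
hinge [486.27415432  68.75220155] edge [645.25783141  45.94451822]
bl 67.0 91.0
br 66.0 -90.0
fr -66.0 -88.0
fl -67.0 88.0
tip -184.0 43.0
dl -70.0 78.0
dr -68.0 -79.0
top -188.0 43.0
tip-hinge 124.55722200496288
```

```bash
cat > go.py <<'E'
import sys
from h import *
from rig import r
def show(t,yaw):
    s=r.sense(); A=R.from_euler("xyz",s["tcp_rot"]); B=R.from_euler("xyz",[np.pi,0,yaw])
    print("t",round(s["clock"],1),"pos",s["eef_pos"].round(1),"rot",s["tcp_rot"].round(3),"F",s["contact_force"].round(1),"op",round(s["opening"],2))
    print("need",(A.inv().apply(np.array(t)-s["eef_pos"])/1000).round(4),(A.inv()*B).as_rotvec().round(3))
if __name__=="__main__": show([float(a) for a in sys.argv[1:4]],float(sys.argv[4]))
E
python3 -m crank '[[0.488,-0.456,0,0,0,-1.257,0.5],[0.488,-0.456,0,0,0,-1.257,0.5],[0.488,-0.456,0,0,0,-1.257,0.5],[0.488,-0.456,0,0,0,-1.257,0.5],[0.488,-0.456,0,0,0,-1.257,0.5]]'
python3 go.py 516 -9 250 1.5708
```

```text
clock: 0.7
eef_pos: [314.4, -374.0, 250.3]
tcp_rot: [3.141, -0.0, 1.069]
contact_force: [0.8, -0.2, 0.1]
opening: 0.501
grasp_force: 0.0
t 0.7 pos [ 314.4 -374.   250.3] rot [ 3.141 -0.     1.069] F [ 0.8 -0.2  0.1] op 0.5
need [4.169e-01 1.300e-03 3.000e-04] [ 0.    -0.    -0.501]
```

```bash

python3 -m crank '[[0.417,0.001,0,0,0,-0.501,0.5],[0.417,0.001,0,0,0,-0.501,0.5],[0.417,0.001,0,0,0,-0.501,0.5],[0.417,0.001,0,0,0,-0.501,0.5],[0.417,0.001,0,0,0,-0.501,0.5]]' >/dev/null
python3 go.py 516 -9 250 1.5708
```

```text
t 1.2 pos [ 436.5 -155.6  250.5] rot [3.141 0.    1.567] F [ 0.3 -0.7  0.7] op 0.5
need [0.1469 0.0789 0.0005] [ 0.001  0.    -0.004]
```

```bash

python3 -m crank '[[0.147,0.079,0,0,0,0,0.5],[0.147,0.079,0,0,0,0,0.5],[0.147,0.079,0,0,0,0,0.5],[0.147,0.079,0,0,0,0,0.5],[0.147,0.079,0,0,0,0,0.5]]' >/dev/null
python3 go.py 516 -9 35 1.5708
python3 - <<'E'
from rig import cams
import cv2
f=cams.grab_frame("wrist"); cv2.imwrite("pics/w1.png",f["image"][:,:,::-1]); print(f)if 0 else print(f["position"],f["orientation"],f["fx"])
f=cams.grab_frame("scene"); cv2.imwrite("pics/s1.png",f["image"][:,:,::-1])
E
```

```text
t 1.7 pos [516.5  -9.1 250.1] rot [-3.142 -0.     1.568] F [ 0.1  0.2 -0.7] op 0.5
need [ 1.000e-04 -5.000e-04  2.151e-01] [-0.    -0.    -0.003]
[517.028575    57.10487911 375.03111514] [ 2.87295166e+00  2.51202146e-04 -3.25280369e-03] 309.70691628693146
```

View pics/w1.png

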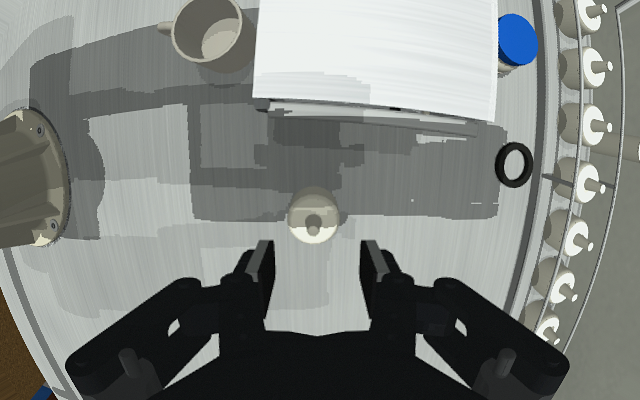

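The wrist view shows the cup's spout at about (313,229). The camera sits on the +y side, so at low height it would face the box. I'll turn the tool half round, which puts the camera away from the box, and push with the two fingers as a fork.

```bash

python3 - <<'E'
from h import *
from rig import cams,r
f=cams.grab_frame("wrist")
print("tip",onz(f,313,229,80,True),"base disc",onz(f,313,217,25,True))
for n,u,v in(("fl",255,99),("fr",496,121)): print(n,onz(f,u,v,160,True))
print("door R top", onz(f,476,134,155,True), "L", onz(f,268,111,155,True), r.sense()["qpos"].round(2))
E
python3 -m crank '[[0,0,0,0,0,0.15,0.5],[0,0,0,0,0,0.30,0.5],[0,0,0,0,0,0.45,0.5],[0,0,0,0,0,0.60,0.5],[0,0,0,0,0,0.73,0.5]]' >/dev/null
python3 -m crank '[[0,0,0,0,0,0.15,0.5],[0,0,0,0,0,0.30,0.5],[0,0,0,0,0,0.45,0.5],[0,0,0,0,0,0.60,0.5],[0,0,0,0,0,0.73,0.5]]' >/dev/null
python3 -m crank '[[0,0,0,0,0,0.15,0.5],[0,0,0,0,0,0.30,0.5],[0,0,0,0,0,0.45,0.5],[0,0,0,0,0,0.60,0.5],[0,0,0,0,0,0.73,0.5]]' >/dev/null
python3 -m crank '[[0,0,0,0,0,0.15,0.5],[0,0,0,0,0,0.30,0.5],[0,0,0,0,0,0.45,0.5],[0,0,0,0,0,0.60,0.5],[0,0,0,0,0,0.73,0.5]]' >/dev/null
python3 go.py 516 -9 35 -1.35
```

```text
tip [511.07496888 -54.57647855  80.        ] base disc [510.30434426 -59.78301219  25.        ]
fl [473.01640908  69.91420554 160.        ]
fr [653.64378469  59.78786595 160.        ]
door R top [638.38530637  48.19933627 155.        ] L [481.25419041  61.23222621 155.        ] [-0.03  0.18  1.87 -0.    1.09 -0.02]
t 3.9 pos [515.  -12.8 250.4] rot [ 3.141 -0.    -1.364] F [0.2 0.1 1.1] op 0.5
need [-0.0036 -0.0018  0.2154] [ 0.    -0.    -0.014]
```

```bash
python3 go.py 504 -12 32 -1.364
python3 -m crank '[[-0.003,-0.011,0,0,0,0,0.5],[-0.003,-0.011,0.05,0,0,0,0.5],[-0.003,-0.011,0.1,0,0,0,0.5],[-0.003,-0.011,0.13,0,0,0,0.5],[-0.003,-0.011,0.13,0,0,0,0.5]]' 
python3 go.py 504 -12 32 -1.364
```

```text
t 3.9 pos [515.  -12.8 250.4] rot [ 3.141 -0.    -1.364] F [0.2 0.1 1.1] op 0.5
need [-0.0031  0.0105  0.2184] [ 0. -0.  0.]
clock: 4.35
eef_pos: [523.2, -6.3, 116.6]
tcp_rot: [3.134, 0.002, -1.353]
contact_force: [-0.7, 0.5, 1.0]
opening: 0.497
grasp_force: 0.0
t 4.3 pos [523.2  -6.3 116.6] rot [ 3.134e+00  2.000e-03 -1.353e+00] F [-0.7  0.5  1. ] op 0.5
need [0.0015 0.0194 0.0848] [0.007 0.002 0.011]
```

```bash

python3 -m crank '[[0.001,0.019,0,0,0,0,0.5],[0.001,0.019,0,0,0,0,0.5],[0.001,0.019,0.03,0,0,0,0.5],[0.001,0.019,0.06,0,0,0,0.5],[0.001,0.019,0.06,0,0,0,0.5]]' >/dev/null
python3 go.py 504 -12 32 -1.364
python3 - <<'E'
from rig import cams
import cv2
f=cams.grab_frame("scene"); cv2.imwrite("pics/s2.png",cv2.resize(f["image"][100:260,220:400,::-1],None,fx=3.5,fy=3.5))
E
```

```text
t 4.8 pos [507.1 -10.8  59.1] rot [ 3.139e+00  1.000e-03 -1.354e+00] F [-0.8  0.3 -1. ] op 0.5
need [0.0005 0.0032 0.0272] [0.002 0.001 0.01 ]
```

View pics/s2.png

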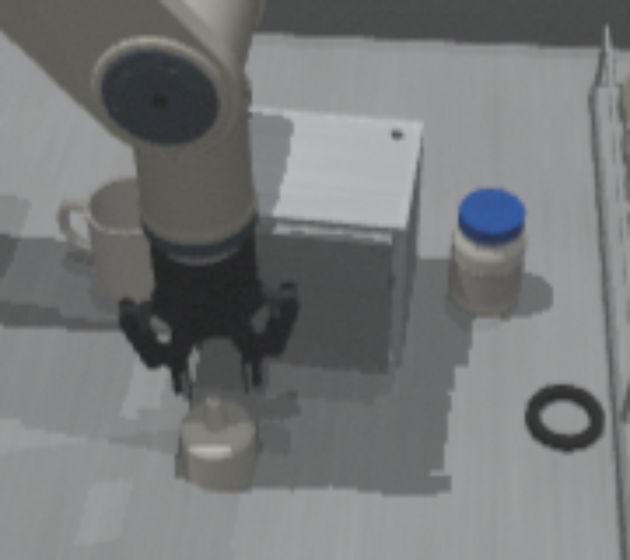

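The fingers stand centred behind the cup (spout at crop (213,400)), clear of the door. Next I descend and push.

```bash

python3 -m crank '[[0,0.003,0.01,0,0,0,0.5],[0,0.003,0.02,0,0,0,0.5],[0,0.003,0.026,0,0,0,0.5],[0.005,0.003,0.026,0,0,0,0.5],[0.01,0.003,0.026,0,0,0,0.5]]' |sed -n 2p
python3 -m crank '[[0.005,0,0,0,0,0,0.5],[0.01,0,0,0,0,0,0.5],[0.015,0,0,0,0,0,0.5],[0.02,0,0,0,0,0,0.5],[0.025,0,0,0,0,0,0.5]]'
python3 - <<'E'
from rig import cams
import cv2
f=cams.grab_frame("scene"); cv2.imwrite("pics/s3.png",cv2.resize(f["image"][100:260,220:400,::-1],None,fx=3.5,fy=3.5))
E
```

```text
eef_pos: [506.8, -21.4, 34.4]
clock: 5.9
eef_pos: [512.2, -46.0, 34.4]
tcp_rot: [-3.141, 0.0, -1.355]
contact_force: [-0.8, 1.2, 0.1]
opening: 0.501
grasp_force: 1.0
```

View pics/s3.png

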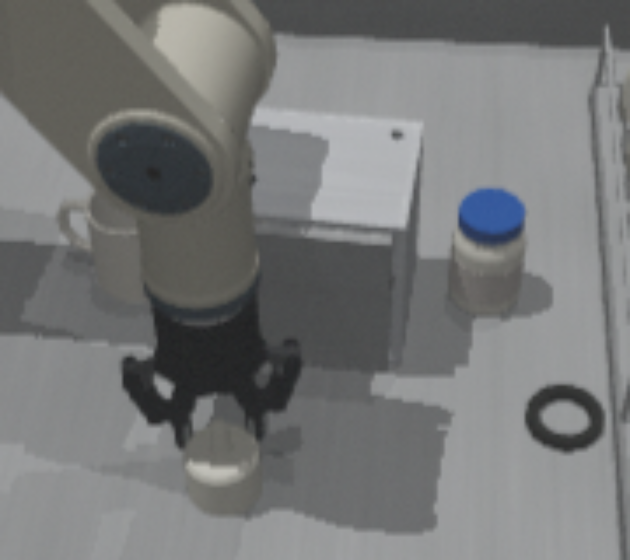

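The cup is nested in the fork, upright and sliding. I continue for about 110 mm, ease off, back away a little and rise.

```bash

python3 -m crank '[[0.008,0,0,0,0,0,0.5],[0.016,0,0,0,0,0,0.5],[0.024,0,0,0,0,0,0.5],[0.032,0,0,0,0,0,0.5],[0.04,0,0,0,0,0,0.5]]' |sed -n 2,4p
python3 -m crank '[[0.008,0,0,0,0,0,0.5],[0.016,0,0,0,0,0,0.5],[0.024,0,0,0,0,0,0.5],[0.032,0,0,0,0,0,0.5],[0.04,0,0,0,0,0,0.5]]' |sed -n 2,4p
python3 -m crank '[[0.008,0,0,0,0,0,0.5],[0.016,0,0,0,0,0,0.5],[0.022,0,0,0,0,0,0.5],[0.026,0,0,0,0,0,0.5],[0.028,0,0,0,0,0,0.5]]' |sed -n 2,4p
python3 -m crank '[[-0.005,0,0,0,0,0,0.5],[-0.015,0,0,0,0,0,0.5],[-0.03,0,0,0,0,0,0.5],[-0.04,0,0,0,0,0,0.5],[-0.04,0,-0.03,0,0,0,0.5]]' |sed -n 2,4p
python3 -m crank '[[0,0,-0.04,0,0,0,0.5],[0,0,-0.09,0,0,0,0.5],[0,0,-0.14,0,0,0,0.5],[0,0,-0.18,0,0,0,0.5],[0,0,-0.18,0,0,0,1]]' |sed -n 2,4p
python3 - <<'E'
from rig import cams
import cv2
f=cams.grab_frame("scene"); cv2.imwrite("pics/s4.png",f["image"][:,:,::-1])
E
```

```text
eef_pos: [520.8, -85.3, 34.3]
tcp_rot: [3.142, 0.0, -1.355]
contact_force: [-0.5, 2.5, 2.0]
eef_pos: [529.3, -124.3, 34.3]
tcp_rot: [3.142, 0.0, -1.355]
contact_force: [-1.3, 4.0, 2.7]
eef_pos: [535.3, -151.4, 34.2]
tcp_rot: [3.142, 0.0, -1.356]
contact_force: [-0.5, 3.1, 3.7]
eef_pos: [523.4, -109.3, 61.7]
tcp_rot: [3.135, 0.003, -1.353]
contact_force: [0.5, -0.2, -0.7]
eef_pos: [529.5, -111.6, 250.2]
tcp_rot: [-3.133, -0.004, -1.354]
contact_force: [0.8, 0.8, 1.2]
```

View pics/s4.png

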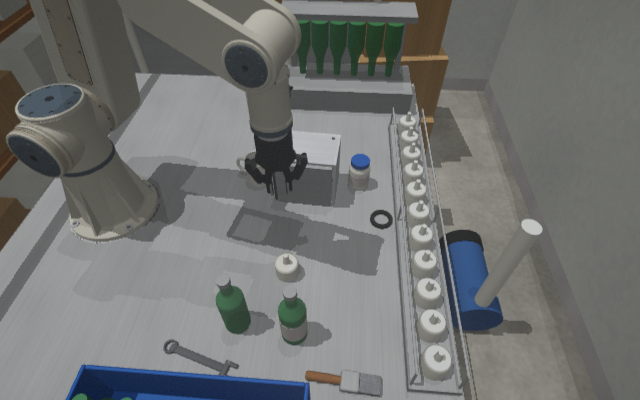

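The cup stands upright with its spout at about (286,255), well away from the box and bottles. I now turn the tool square to the door with closed fingers.

```bash
python3 - <<'E'
from h import *
from rig import cams
f=cams.grab_frame("scene"); p=onz(f,286,255,80); print(p,np.hypot(*(p[:2]-[484,69])))
E
python3 -m crank '[[0,0,0,0,0,-0.15,1],[0,0,0,0,0,-0.30,1],[0,0,0,0,0,-0.45,1],[0,0,0,0,0,-0.60,1],[0,0,0,0,0,-0.73,1]]' 60 >/dev/null
python3 -m crank '[[0,0,0,0,0,-0.15,1],[0,0,0,0,0,-0.30,1],[0,0,0,0,0,-0.45,1],[0,0,0,0,0,-0.57,1],[0,0,0,0,0,-0.57,1]]' >/dev/null
python3 go.py 628 -10 200 -0.055
```

```text
[ 544.98917372 -182.2821509    80.        ] 258.57764534605434
t 9.6 pos [ 525.5 -111.3  242.1] rot [-3.141  0.004 -0.053] F [-1.1  0.6 -0.1] op 0.0
need [ 0.0972 -0.1066  0.0418] [-0.001  0.004  0.002]
```

```bash

python3 -m crank '[[0.097,-0.107,0.04,0,0,0,1],[0.097,-0.107,0.04,0,0,0,1],[0.097,-0.107,0.04,0,0,0,1],[0.097,-0.107,0.04,0,0,0,1],[0.097,-0.107,0.04,0,0,0,1]]' >/dev/null
python3 go.py 628 10 120 -0.055
python3 - <<'E'
from rig import cams
import cv2
f=cams.grab_frame("wrist"); cv2.imwrite("pics/w2.png",f["image"][:,:,::-1])
E
```

```text
t 10.1 pos [628.6  -9.3 202. ] rot [ 3.141  0.004 -0.056] F [-0.7  0.3  0.4] op 0.0
need [-0.0014 -0.0193  0.082 ] [ 0.     0.004 -0.001]
```

View pics/w2.png

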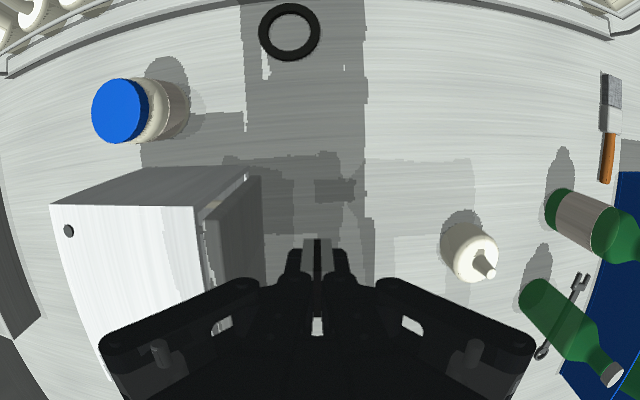

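The wrist view shows the closed fingers at (318,245) in front of the box and door (free top corner at about (207,213)), with the cup far off at (470,255). The finger knuckles are wide, so I work at z = 145 where they clear the box top.

```bash

python3 -m crank '[[-0.001,-0.02,0.03,0,0,0,1],[-0.001,-0.02,0.056,0,0,0,1],[-0.001,-0.02,0.056,0,0,0,1],[-0.001,-0.025,0.056,0,0,0,1],[-0.001,-0.03,0.056,0,0,0,1]]' >/dev/null
python3 go.py 628 32 145 -0.055
python3 -m crank '[[0,-0.002,0,0,0,0,1],[0,-0.004,0,0,0,0,1],[0,-0.006,0,0,0,0,1],[0,-0.006,0,0,0,0,1]]' >/dev/null
python3 go.py 628 32 145 -0.055
```

```text
t 10.6 pos [630.8  19.1 150. ] rot [-3.141e+00 -2.000e-03 -5.700e-02] F [-0.   1.1  0.2] op -0.01
need [-0.0035 -0.0127  0.005 ] [-0.    -0.002 -0.002]
t 11.0 pos [630.5  25.7 148.6] rot [-3.142 -0.    -0.055] F [-0.4  0.1 -0.8] op 0.0
need [-0.0028 -0.0061  0.0036] [-0. -0. -0.]
```

```bash

python3 -m crank '[[0,-0.001,0.002,0,0,0,1],[0,-0.002,0.003,0,0,0,1],[0,-0.003,0.003,0,0,0,1],[0,-0.004,0.003,0,0,0,1],[0,-0.004,0.003,0,0,0,1]]' |sed -n '2p;4p'
python3 -m crank '[[0,-0.001,0,0,0,0,1],[0,-0.002,0,0,0,0,1],[0,-0.003,0,0,0,0,1],[0,-0.003,0,0,0,0,1]]'  |sed -n '2p;4p'
python3 -m crank '[[0,-0.001,0,0,0,0,1],[0,-0.002,0,0,0,0,1],[0,-0.003,0,0,0,0,1],[0,-0.003,0,0,0,0,1]]'  |sed -n '2p;4p'
```

```text
eef_pos: [630.6, 29.6, 145.2]
contact_force: [0.0, 0.1, 0.2]
eef_pos: [630.8, 32.6, 145.3]
contact_force: [0.1, -0.1, 0.5]
eef_pos: [630.9, 35.6, 145.3]
contact_force: [-0.5, 0.3, -0.2]
```

```bash

python3 -m crank '[[0,-0.001,0,0,0,0,1],[0,-0.002,0,0,0,0,1],[0,-0.002,0,0,0,0,1]]' |sed -n '2p;4p'
python3 -m crank '[[0,-0.001,0,0,0,0,1],[0,-0.002,0,0,0,0,1],[0,-0.002,0,0,0,0,1]]'  |sed -n '2p;4p'
```

```text
eef_pos: [631.1, 37.1, 145.3]
contact_force: [-0.2, -3.7, 0.6]
eef_pos: [631.4, 39.4, 145.3]
contact_force: [2.4, -4.9, -0.6]
```

```bash

python3 -m crank '[[0,-0.001,0,0,0,0,1],[0,-0.002,0,0,0,0,1],[0,-0.003,0,0,0,0,1],[0,-0.0035,0,0,0,0,1],[0,-0.0035,0,0,0,0,1]]' |sed -n '2p;4p'
```

```text
eef_pos: [631.8, 43.0, 145.4]
contact_force: [3.3, -3.9, -1.5]
```

```bash

python3 -m crank '[[0,0.04,0,0,0,0,1],[0,0.09,0,0,0,0,1],[0,0.14,0,0,0,0,1],[0,0.16,0,0,0,0,1],[0,0.16,0,0,0,0,1]]' |sed -n '2p;4p'
python3 -m crank '[[0,0,-0.02,0,0,0,1],[0,0,-0.05,0,0,0,1],[0,0,-0.07,0,0,0,1],[0,0,-0.07,0,0,0,1],[0,0,-0.07,0,0,0,1]]' |sed -n '2p;4p'
python3 - <<'E'
from rig import cams
import cv2
f=cams.grab_frame("scene"); cv2.imwrite("pics/s5.png",cv2.resize(f["image"][110:270,230:400,::-1],None,fx=3.7,fy=3.7))
E
```

```text
eef_pos: [622.3, -118.9, 145.3]
contact_force: [0.4, -0.0, -0.0]
eef_pos: [622.6, -115.4, 215.3]
contact_force: [0.0, -0.1, -0.7]
```

View pics/s5.png

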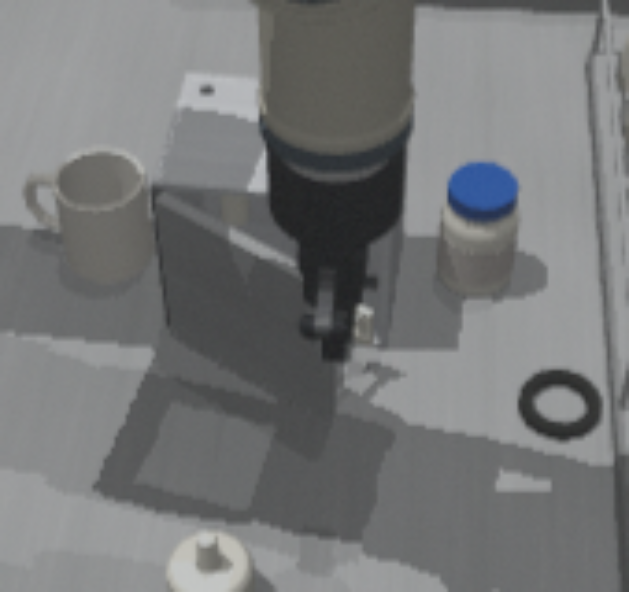

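The door is ajar at about 0.5 rad (free edge at crop (330,340)), and the cup is clear. Next I go over the edge and down behind it.

```bash
python3 go.py 626 19 215 -0.055
python3 -m crank '[[0.01,-0.045,0,0,0,0,1],[0.01,-0.09,0,0,0,0,1],[0.01,-0.134,0,0,0,0,1],[0.01,-0.134,0,0,0,0,1],[0.01,-0.134,0,0,0,0,1]]' |sed -n '2p;4p'
python3 go.py 626 19 145 -0.055
python3 - <<'E'
from rig import cams
import cv2
f=cams.grab_frame("wrist"); cv2.imwrite("pics/w3.png",f["image"][:,:,::-1])
E
```

```text
t 14.4 pos [ 622.1 -115.6  214.4] rot [-3.141e+00  1.000e-03 -5.400e-02] F [ 0.7 -0.9  0.3] op 0.0
need [-0.0034 -0.1346 -0.0005] [-0.001  0.001  0.001]
eef_pos: [639.1, 17.7, 213.8]
contact_force: [-0.2, -0.3, 0.1]
t 14.9 pos [639.1  17.7 213.8] rot [ 3.141e+00  2.000e-03 -5.300e-02] F [-0.2 -0.3  0.1] op 0.0
need [-0.013  -0.0006  0.0689] [0.    0.002 0.002]
```

View pics/w3.png

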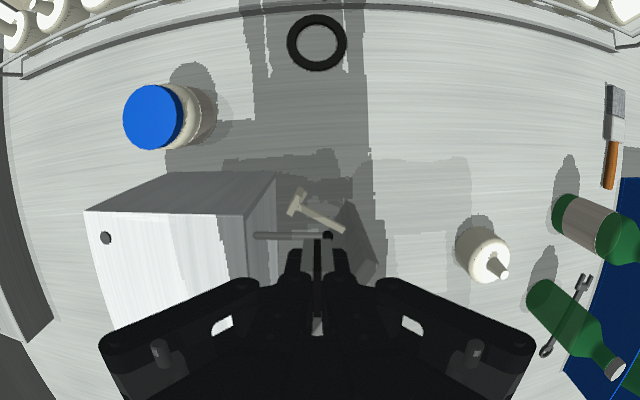

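The wrist view shows a rod with a black tip at (327,237) coming out of the box and a T-latch at (295,200)-(343,230) on the door's inner side. I check their heights before descending.

```bash
python3 - <<'E'
from h import *
from rig import cams
w=cams.grab_frame("wrist"); s=cams.grab_frame("scene")
def tri(a,b):
    p,d=ray(s,*a); q,e=ray(w,*b,True); d/=np.linalg.norm(d); e/=np.linalg.norm(e)
    t=np.linalg.lstsq(np.c_[d,-e],q-p,rcond=None)[0]; A,B=p+t[0]*d,q+t[1]*e; return ((A+B)/2).round(),np.linalg.norm(A-B).round(1)
print("rod tip",tri((330,186.5),(327,237)))
print("T",tri((328,197.8),(343,230)),tri((328,197.8),(320,218)),tri((328,197.8),(297,205)))
for z in (60,80,100,120): print(z,onz(w,327,237,z,True).round(),onz(w,343,230,z,True).round(),onz(w,297,205,z,True).round())
E
```

```text
rod tip (array([634.,   7., 139.]), np.float64(16.7))
T (array([629.,  -7., 109.]), np.float64(19.4)) (array([630.,  12.,  87.]), np.float64(14.9)) (array([632.,  34.,  60.]), np.float64(8.6))
60 [594.   8.  60.] [600.  -7.  60.] [628.  35.  60.]
80 [602.   9.  80.] [608.  -6.  80.] [634.  33.  80.]
100 [610.   9. 100.] [616.  -5. 100.] [639.  32. 100.]
120 [618.   9. 120.] [623.  -3. 120.] [645.  30. 120.]
```

The latch and rod come out at about z 60-80, below the fingertips (about 131 at TCP z = 150). I descend slowly and watch the force.

```bash

python3 -m crank '[[-0.01,-0.001,0.01,0,0,0,1],[-0.013,-0.001,0.02,0,0,0,1],[-0.013,-0.001,0.03,0,0,0,1],[-0.013,-0.001,0.04,0,0,0,1],[-0.013,-0.001,0.04,0,0,0,1]]' |sed -n '2p;4p'
python3 -m crank '[[0,0,0.008,0,0,0,1],[0,0,0.014,0,0,0,1],[0,0,0.02,0,0,0,1],[0,0,0.024,0,0,0,1],[0,0,0.024,0,0,0,1]]' |sed -n '2p;4p'
python3 - <<'E'
from h import *
from rig import r
s=r.sense(); print(s["eef_pos"],s["contact_force"].round(1)); A=R.from_euler("xyz",s["tcp_rot"])
h=np.array([484,69.]); a=.055; X=np.array([-np.sin(-a),np.cos(a)]); Y=np.array([-np.cos(a),np.sin(a)])
prev=s["eef_pos"]
for th in np.arange(.4,1.58,.09).tolist()+[1.57]:
    u=-Y*np.cos(th)-X*np.sin(th); n=-X*np.cos(th)+Y*np.sin(th)
    S=11*(abs(np.cos(th))+abs(np.sin(th)))
    p=np.r_[h+137*u+2*n-S*n,150]
    print(round(th,2),p.round(),(A.inv().apply(p-s["eef_pos"])).round(1),"step",(A.inv().apply(p-prev)).round(1)); prev=p
E
```

```text
eef_pos: [626.3, 17.8, 173.4]
contact_force: [-0.5, 0.4, -0.2]
eef_pos: [626.6, 18.2, 150.6]
contact_force: [-0.1, -0.1, 0.4]
[626.60128377  18.23152671 150.5773302 ] [-0.1 -0.1  0.4]
0.4 [613.  20. 150.] [-14.2  -0.9   0.6] step [-14.2  -0.9   0.6]
0.49 [608.   9. 150.] [-18.2  10.3   0.6] step [-4.1 11.2  0. ]
0.58 [602.  -2. 150.] [-23.3  21.2   0.6] step [-5.1 10.9  0. ]
0.67 [595. -12. 150.] [-29.4  31.7   0.6] step [-6.1 10.5  0. ]
0.76 [588. -21. 150.] [-36.5  41.7   0.6] step [-7.1 10.   0. ]
0.85 [579. -30. 150.] [-44.6  51.2   0.6] step [-8.1  9.4  0. ]
0.94 [570. -39. 150.] [-53.6  59.9   0.6] step [-9.   8.8  0. ]
1.03 [560. -46. 150.] [-63.4  67.9   0.6] step [-9.8  8.   0. ]
1.12 [549. -53. 150.] [-74.1  74.9   0.7] step [-10.6   7.1   0. ]
1.21 [537. -58. 150.] [-85.4  81.    0.7] step [-11.4   6.1   0. ]
1.3 [525. -62. 150.] [-97.4  86.1   0.7] step [-12.   5.   0.]
1.39 [512. -66. 150.] [-109.9   90.     0.7] step [-12.5   3.9   0. ]
1.48 [499. -68. 150.] [-122.8   92.7    0.7] step [-12.9   2.7   0. ]
1.57 [486. -68. 150.] [-136.    94.2    0.7] step [-13.2   1.5   0. ]
1.57 [486. -68. 150.] [-136.    94.2    0.7] step [-0.  0.  0.]
```

```bash

python3 -m crank '[[-0.014,-0.001,0,0,0,0,1],[-0.018,0.008,0,0,0,0,1],[-0.021,0.016,0,0,0,0,1],[-0.023,0.021,0,0,0,0,1],[-0.0265,0.0265,0,0,0,0,1]]' |sed -n '2p;4p'
python3 -m crank '[[-0.003,0.005,0,0,0,0,1],[-0.0065,0.0103,0,0,0,0,1],[-0.010,0.0152,0,0,0,0,1],[-0.014,0.020,0,0,0,0,1],[-0.018,0.0247,0,0,0,0,1]]' |sed -n '2p;4p'
python3 -m crank '[[-0.0045,0.0045,0,0,0,0,1],[-0.009,0.0088,0,0,0,0,1],[-0.0138,0.0129,0,0,0,0,1],[-0.0188,0.0168,0,0,0,0,1],[-0.024,0.0203,0,0,0,0,1]]' |sed -n '2p;4p'
python3 go.py 525 -62 150 -0.055
```

```text
eef_pos: [599.3, -7.5, 151.5]
contact_force: [-0.7, 0.9, 0.4]
eef_pos: [579.4, -30.9, 151.3]
contact_force: [0.1, 1.3, -0.4]
eef_pos: [554.2, -49.7, 151.3]
contact_force: [0.4, 0.9, 0.2]
t 17.6 pos [554.2 -49.7 151.3] rot [ 3.142 -0.    -0.055] F [0.4 0.9 0.2] op 0.0
need [-0.0285  0.0139  0.0013] [ 0. -0. -0.]
```

```bash

python3 -m crank '[[-0.005,0.003,0,0,0,0,1],[-0.0105,0.0063,0,0,0,0,1],[-0.0165,0.0092,0,0,0,0,1],[-0.0225,0.0118,0,0,0,0,1],[-0.0285,0.0142,0,0,0,0,1]]' |sed -n '2p;4p'
python3 -m crank '[[-0.006,0.002,0,0,0,0,1],[-0.0123,0.0039,0,0,0,0,1],[-0.0187,0.0053,0,0,0,0,1],[-0.0252,0.0065,0,0,0,0,1],[-0.031,0.0074,0,0,0,0,1]]' |sed -n '2p;4p'
python3 -m crank '[[-0.002,0.0002,0,0,0,0,1],[-0.004,0.0004,0,0,0,0,1],[-0.006,0.0005,0,0,0,0,1],[-0.007,0.0006,0,0,0,0,1],[-0.007,0.0006,0,0,0,0,1]]' |sed -n '2p;4p'
python3 go.py 486 -68 150 -0.055
```

```text
eef_pos: [524.9, -62.2, 151.3]
contact_force: [0.5, 0.6, 0.5]
eef_pos: [493.4, -67.8, 151.3]
contact_force: [-0.7, 1.3, 0.4]
eef_pos: [486.9, -67.9, 151.3]
contact_force: [0.7, -0.1, 0.0]
t 19.1 pos [486.9 -67.9 151.3] rot [ 3.142  0.    -0.055] F [ 0.7 -0.1  0. ] op -0.0
need [-0.0009  0.0001  0.0013] [ 0.  0. -0.]
```

```bash

python3 -m crank '[[0.01,0,0,0,0,0,1],[0.03,0,0,0,0,0,1],[0.05,0,0,0,0,0,1],[0.05,0,-0.05,0,0,0,1],[0.05,0,-0.1,0,0,0,1]]' |sed -n '2p;4p'
python3 -m crank '[[0.05,0.05,0,0,0,0,1],[0.1,0.1,0,0,0,0,1],[0.15,0.13,0,0,0,0,1],[0.2,0.13,0,0,0,0,1],[0.22,0.13,0,0,0,0,1]]' |sed -n '2p;4p'
python3 - <<'E'
from h import *
from rig import cams
import cv2
f=cams.grab_frame("scene"); im=f["image"]; cv2.imwrite("pics/s6.png",im[:,:,::-1])
g=cv2.cvtColor(im,cv2.COLOR_RGB2GRAY)
L=cv2.createLineSegmentDetector().detect(g[120:270,230:400])[0][:,0]+[230,120,230,120]
for l in L:
    a,b=onz(f,l[0],l[1],155),onz(f,l[2],l[3],155)
    if np.linalg.norm(a-b)>50 and 430<min(a[0],b[0])<560: print(l.round(),a.round()[:2],b.round()[:2],np.degrees(np.arctan2(*(b-a)[1::-1])).round())
E
```

```text
eef_pos: [537.1, -70.6, 250.6]
contact_force: [2.9, -0.9, -0.5]
eef_pos: [738.5, -211.2, 251.2]
contact_force: [0.3, -0.1, 0.7]
[272. 159. 334. 165.] [476.  79.] [650.  67.] -4.0
[264. 241. 257. 203.] [ 501. -196.] [465. -84.] 108.0
[264. 191. 270. 173.] [475. -43.] [481.  24.] 85.0
[275. 146. 327. 155.] [476. 135.] [628. 106.] -11.0
[278. 197. 272. 218.] [513. -60.] [ 510. -130.] -92.0
[279. 130. 275. 145.] [479. 207.] [476. 140.] -93.0
[276. 162. 279. 185.] [489.  67.] [509. -18.] -77.0
[339. 134. 279. 129.] [658. 200.] [478. 212.] 176.0
[312. 197. 282. 194.] [599. -54.] [522. -49.] 176.0
[282. 197. 308. 200.] [523. -60.] [590. -64.] -3.0
[272. 262. 231. 251.] [ 528. -252.] [ 431. -230.] 167.0
[276. 192. 274. 174.] [506. -43.] [493.  19.] 102.0
```

```bash
python3 - <<'E'
import cv2
a,c,b=[cv2.imread(f"pics/{n}.png") for n in("scene0","s4","s6")]
for n,t,u,v in(("cup",c,286,266),("jar",a,360,170),("gasket",a,381,219),("mug",a,255,168),("botA",a,233,305),("botB",a,292,318)):
    m=cv2.matchTemplate(b[v-30:v+31,u-30:u+31],t[v-18:v+19,u-18:u+19],cv2.TM_CCOEFF_NORMED); _,s,_,p=cv2.minMaxLoc(m); print(n,round(s,2),p[0]-12,p[1]-12)
from rig import sign_off,r
s=r.sense(); print(s["clock"],s["contact_force"].round(1))
print(sign_off())
E
```

```text
cup 0.84 0 0
jar 0.51 0 0
gasket 0.37 0 0
mug 0.64 0 0
botA 0.93 0 0
botB 1.0 0 0
20.15 [ 1.5 -0.5  1.2]
the job is handed in; nothing more can be done
None
```

The job is handed in at 20.2 s of the 67 s allowed. The cup was slid upright to about 258 mm from the hinge axis. The door was pushed and sprang ajar by itself, then was swung open to within about 2° of square. No sign that anything else moved, though the match was weak for the jar, gasket and mug.

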